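# Clip the loose spice jar into the spice rail

### The job

One clip of the spice rail on the worktop is empty. Take the loose spice jar (straight round jar with the wide dark screw cap), stand it upright in front of the empty clip and press it sideways, from the front, into the clip until it snaps fully home, then let go. Leave the salt shaker and the little glass bottle standing where they are.

Things in the scene. Friction and masses are not known exactly. Their poses are not given: they have to be found in the camera images.
- spice_jar_center (a point): Centre of the loose spice jar: upright, round, 42 mm diameter, 105 mm tall, its top 20 mm a dark ribbed screw cap of 44 mm; 0.08 to 0.15 kg. The point is 52.5 mm above its underside; z is its axis. It stands on the worktop (z = 0) in a row with shaker and bottle, any order, about 125 mm apart. Gripped from above with fingertips 62 mm or more above its underside, they clear the clip.
- clip_seat (a point): Axis of the empty clip, 52.5 mm above the worktop: where the jar's centre must come. x points level into the clip, away from the robot (yaw within 9 deg), z up. Two sprung leaves, 20 to 58 mm above the worktop, reach 22 mm before the seat. The jar meets them with its centre 27 mm before it, needs about 4 N, snaps in at 13 mm and stops on a rubber pad at the seat. 75 mm before it are free.
- shaker: Salt shaker, a bystander: waisted glass body and grey domed top, 44 mm diameter, 90 mm tall; origin at the centre of its underside. Beyond the row stands the spice rail: an upright pale board 320 mm long, 72 mm high, its near face 34 mm behind the seats of three steel clips 100 mm apart. Two clips hold fixed jars up to 100 mm tall, one (any) is empty.
- vial: Little open glass bottle with a narrow neck, a bystander: 39 mm diameter, 85 mm tall; origin at the centre of its underside.
Not all that is in view belongs to the job. What is shaped like the part that bears spice_jar_center but pink is not meant.

How it is judged:
On the way:
1. the spice jar is upright and low in front of the empty clip (its centre 15 to 75 mm in front of the seat, within 20 mm to either side, its underside less than 20 mm above the worktop) (x of spice_jar_center in the frame of clip_seat between -0.075 and -0.015 m and y of spice_jar_center in the frame of clip_seat between -0.02 and 0.02 m and angle between spice_jar_center's own z axis and vertical below 0.25 rad and height (world z) of spice_jar_center below 0.0725 m), for 0.05 s.
At the end, for the whole second after the job is handed in: The spice jar is snapped into the empty clip: its centre within 8 mm of the clip's seat seen from above, its underside less than 20 mm above the worktop, upright within 10 degrees, at rest and released (horizontal distance between spice_jar_center and clip_seat below 0.008 m and height (world z) of spice_jar_center below 0.0725 m and angle between spice_jar_center's own z axis and vertical below 0.17 rad and linear speed of spice_jar below 0.02 m/s); the robot touches nothing.
It fails at once if the salt shaker is moved by more than 40 mm or knocked over (distance of shaker from where it was at the start of the episode above 0.04 m or angle between shaker's own z axis and vertical above 0.6 rad).
It fails at once if the little glass bottle is moved by more than 40 mm or knocked over (distance of vial from where it was at the start of the episode above 0.04 m or angle between vial's own z axis and vertical above 0.6 rad).
It also fails if it takes over 38 s, if anything falls off the work surface, if the arm or the gripper's body presses on something with over 40 N, if the wrist force passes 120 N, or if a joint passes its speed limit or range.

### The arm

A 7-joint arm with a two-finger parallel gripper is mounted at the origin on a cart in front of the work surface, level with it; the furniture and walls round the work are solid. World frame = base frame: x ahead of the robot, y to its left, z up, the work surface at z = 0. Lengths are in m, angles in rad, forces in N, time in s.
With the tool pointing down it reaches from about 0.4 to 0.85 m from the base axis. Payload 6.9 kg.
Tool frame: the origin (TCP) lies between the finger pads; the fingertips stand 11 mm ahead of it and the grasp point (between the pads) lies 8 mm behind it; z points along the fingers, y is the line along which they close (so a half turn about z gives the same grasp; the last joint's range is limited). The gripper opens to 85 mm and grips with 20 to 120 N. Pads are 22 mm wide; open, the fingers measure 114 mm over their backs; the gripper's body (76 mm by 85 mm) begins 54 mm behind the grasp point. The pads swing forward as they close: fully open they stand 13 mm farther back than shut.
Start: joints at [1.393, 0.507, -0.238, 1.5, 0.126, 1.149, -0.155], TCP at [0.175, -0.6, 0.242] pointing down, gripper open.
Joint ranges: [-3.08, 3.08], [-0.24, 2.05], [-1.43, 1.35], [0, 2.5], [-1.52, 4.66], [0.17, 1.96], [-2.89, 2.89]. Speed limits (rad/s): [2.39, 2.39, 3.14, 3.14, 3.14, 3.14, 3.14].

### API

Orientations are given as [roll, pitch, yaw] about the fixed x, y, z axes, in that order (R = Rz(yaw) Ry(pitch) Rx(roll)).
In Python, from bench import ctrl gives the robot as it stands. Calls block until the motion is done:
- ctrl.move_pose(position, orientation): joint-space move of the TCP to a pose.
- ctrl.line_to(position, frame=None, vel=0.15): straight line of the TCP; frame=None keeps the orientation; vel is the mean speed in m/s.
- ctrl.movej(angles): joint-space move.
- ctrl.set_gripper(opening, squeeze=None): opening from 0.0 (shut) to 1.0 (fully open); squeeze is the grip in N (None keeps the last); returns when the fingers have stopped.
- ctrl.pause(seconds).
- ctrl.inverse_kinematics(position, orientation): joint angles nearest the present ones, or None.
- ctrl.get_image(name): name is "side" or "top" or "wrist"; returns a dict with "pixels" (384x512x3 uint8, blue, green, red), "fx", "fy", "cx", "cy" (pixels), "world_from_camera" (4x4, takes a point from camera to world coordinates); the wrist camera has in their place "tool_from_camera" (4x4, takes a point from camera to tool coordinates, whose origin is the TCP and whose axes are the flange's). Camera axes: x right, y up, looking along -z (the intrinsics and any distortion apply to the point x, -y, -z); pixel columns grow to the right and rows downward; lengths in m; the calibration is good to about 2 mm. The wrist camera is an equidistant fisheye: a pixel r from the principal point sees the ray r / f radians off the axis. A picture is of the moment at which its call begins: read the wrist's pose just before it. There is no depth.
A pose or a line that the arm cannot do raises ctrl.PlanningError and nothing moves.
- ctrl.hand_in(): hands the job in; it is judged then, once.
Readings, each from a call of its own:
- ctrl.get_time(): time.
- ctrl.get_joint_positions(): joint angles.
- ctrl.get_joint_vel(): joint speeds.
- ctrl.get_effort(): joint torques, N m.
- ctrl.get_tcp_pos(): TCP position.
- ctrl.get_ee_rot(): TCP orientation.
- ctrl.get_force(): force on the tool from outside, world axes, zero at the start.
- ctrl.get_moment(): the same for the moment, N m.
- ctrl.get_finger_gap(): opening from 0.0 (shut) to 1.0 (fully open).
- ctrl.get_grasp_force(): force on a finger pad.
Only numpy, scipy, OpenCV 4.12 (cv2) and the standard library are available. Lean on these libraries where they do the work, as an engineer would, in place of code of your own. Each camera call takes 0.05 s, during which the arm holds its last target. There are 200 camera calls.

## Working session

There is one attempt and no reset: what is moved stays moved. The work goes in short steps, each a Python script; the robot and the scene stay as the last script left them, time stands still between calls to the robot, and variables do not carry over. Pictures are saved under pics/ and viewed, at most 10 in all, crops included, and the job is handed in when it is done.

```bash
mkdir -p pics && cat > h.py <<'E'
import numpy as np, cv2
from bench import ctrl
def snap(n,f):
    im=ctrl.get_image(n); cv2.imwrite(f'pics/{f}.png',im['pixels']); 
    np.save(f'pics/{f}.npy',{k:v for k,v in im.items() if k!='pixels'},allow_pickle=True); return im
def ray(c,u,v):
    T=np.array(c['world_from_camera']); d=np.array([(u-c['cx'])/c['fx'],-(v-c['cy'])/c['fy'],-1.])
    return T[:3,3],T[:3,:3]@d
def onz(c,u,v,z):
    o,d=ray(c,u,v); return o+d*(z-o[2])/d[2]
def proj(c,p):
    T=np.linalg.inv(np.array(c['world_from_camera'])); q=T[:3,:3]@p+T[:3,3]
    return c['cx']+c['fx']*q[0]/-q[2], c['cy']-c['fy']*q[1]/-q[2]
E
python3 - <<'E'
from h import *
for n in('top','side'):
    im=snap(n,n+'1'); print(n,[k for k in im],im['fx'],im['cx'],im['cy']); print(np.round(im['world_from_camera'],3))
print(ctrl.get_time(),ctrl.get_ee_rot())
E
```

```text
top ['pixels', 'fx', 'fy', 'cx', 'cy', 'world_from_camera'] 368.28342072761086 252.82486679281106 187.5622375190928
[[-0.004  0.994 -0.111  0.442]
 [-1.    -0.002  0.023 -0.052]
 [ 0.023  0.111  0.994  0.92 ]
 [ 0.     0.     0.     1.   ]]
side ['pixels', 'fx', 'fy', 'cx', 'cy', 'world_from_camera'] 415.0395821299003 266.2533411934309 197.01014128243506
[[-0.989  0.072 -0.133  0.396]
 [-0.15  -0.399  0.905  0.784]
 [ 0.012  0.914  0.405  0.439]
 [ 0.     0.     0.     1.   ]]
0.1 [-3.14000718e+00  2.46248618e-05  2.83729275e-01]
```

View pics/top1.png

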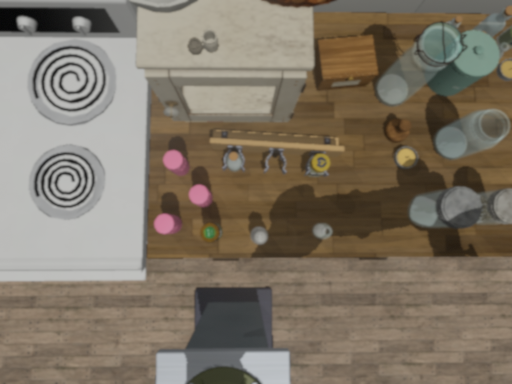

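View pics/side1.png

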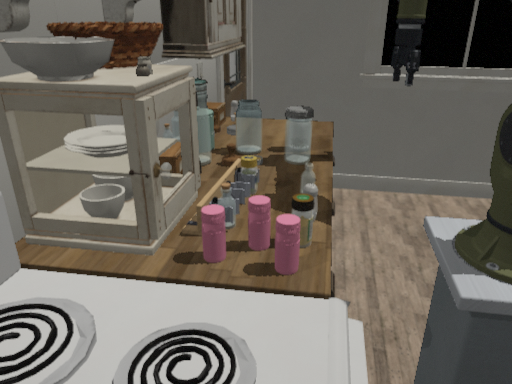

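Top view: the jar (dark cap with a green disc) is at about (210,232), the shaker and bottle at (260,235) and (322,231). The middle clip, near (275,158), is the empty one. Pink decoys stand at (167,224), (200,195) and (175,161). I'll enlarge this area to measure it.

```bash
python3 - <<'E'
from h import *
a=cv2.imread('pics/top1.png')[120:250,150:350]
cv2.imwrite('pics/c1.png',cv2.resize(a,None,fx=4,fy=4,interpolation=cv2.INTER_CUBIC))
c=np.load('pics/top1.npy',allow_pickle=True).item()
for n,u,v,z in [('jar',210,232,.105),('shaker',260,235,.08),('vial',322,231,.085),('pink',200,195,.105),('pink',167,224,.105),('L',211,138,.072),('R',343,147,.072),('clip',275,158,.058)]:
    print(n,np.round(onz(c,u,v,z),3))
E
```

```text
jar [0.435 0.023 0.105]
shaker [ 0.428 -0.088  0.08 ]
vial [ 0.436 -0.228  0.085]
pink [0.516 0.045 0.105]
pink [0.453 0.117 0.105]
L [0.654 0.025 0.072]
R [ 0.633 -0.286  0.072]
clip [ 0.609 -0.126  0.058]
```

View pics/c1.png

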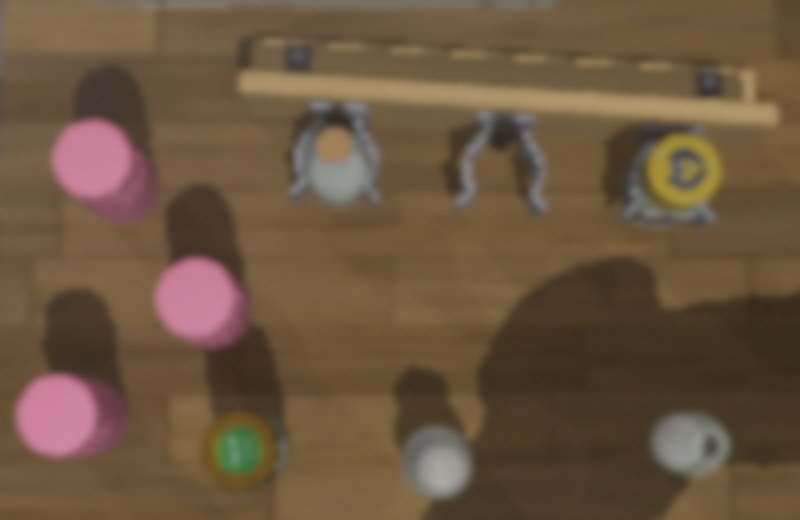

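Enlarged view: jar cap centre is at crop (239,451). The empty clip's leaf tips are at (463,205) and (541,210). The board's near top edge runs from (240,93) to (778,123).

```bash
python3 - <<'E'
from h import *
c=np.load('pics/top1.npy',allow_pickle=True).item()
f=lambda u,v,z:onz(c,150+u/4-.4,120+v/4-.4,z)
L,R=f(240,93,.072),f(778,123,.072); e=(L-R)[:2]; print('board len',np.linalg.norm(e))
yv=e/np.linalg.norm(e); xv=np.array([yv[1],-yv[0]]); print('yaw',np.arctan2(xv[1],xv[0]))
a,b=f(463,205,.058),f(541,210,.058); m=(a+b)[:2]/2; print('tips',a,b,m)
mid=(L+R)[:2]/2; s1=mid-34e-3*xv; s2=m+22e-3*xv
print('seat by board',s1,'by tips',s2)
print('jar',f(239,451,.105),'jar held yaw',.284)
cap=f(239,451,.105)
# check in side view
s=np.load('pics/side1.npy',allow_pickle=True).item(); print('side proj cap',proj(s,cap),'seat z58',proj(s,np.r_[s1,.058]))
# grasp
j=cap[:2]
ctrl.set_gripper(.78,40)
o=[np.pi,0,.284]
ctrl.move_pose([j[0],j[1],.20],o); print(ctrl.get_time(), ctrl.get_tcp_pos())
T=ctrl.get_image('wrist'); cv2.imwrite('pics/w1.png',T['pixels']); print(np.round(T['tool_from_camera'],3),T['fx'],T['cx'],T['cy'])
E
```

```text
board len 0.3170045967862234
yaw -0.055789058804400715
tips [ 0.57791717 -0.10266627  0.058     ] [ 0.57488766 -0.14894364  0.058     ] [ 0.57640242 -0.12580495]
seat by board [ 0.59936016 -0.12798153] by tips [ 0.59836819 -0.12703167]
jar [0.43426596 0.02404642 0.105     ] jar held yaw 0.284
side proj cap (np.float64(302.6069856167984), np.float64(196.61234712173894)) seat z58 (np.float64(238.06586781617202), np.float64(184.51204345201748))
2.8417 [0.43451796 0.02331966 0.19995575]
[[ 0.002  0.948  0.318  0.081]
 [ 1.    -0.002  0.     0.   ]
 [ 0.001  0.318 -0.948 -0.132]
 [ 0.     0.     0.     1.   ]] 297.3186396354542 257.25957858773995 190.8472075439492
```

View pics/w1.png

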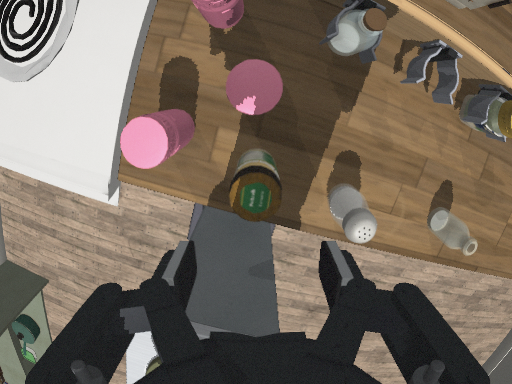

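Wrist view: the cap is at (256,199), centred between the fingers to about 2 mm, and the fingers are clear of the pink jars and the shaker. Next I grasp and stage in front of the clip.

```bash
python3 - <<'E'
from h import *
j=np.array([.4335,.024]); S=np.array([.599,-.1275]); yaw=-.056; xv=np.array([np.cos(yaw),np.sin(yaw)])
ctrl.line_to([*j,.078],vel=.12)
ctrl.set_gripper(0,50); print('gap',ctrl.get_finger_gap(),ctrl.get_grasp_force(),ctrl.get_force(),ctrl.get_tcp_pos())
ctrl.line_to([*j,.20],vel=.15)
p=S-.052*xv
ctrl.move_pose([*p,.20],[np.pi,0,yaw])
print(ctrl.get_tcp_pos(),ctrl.get_finger_gap(),ctrl.get_force())
ctrl.line_to([*p,.082],vel=.12)
print(ctrl.get_time(),ctrl.get_tcp_pos(),ctrl.get_force())
a=snap('top','top2'); b=snap('side','side2'); w=ctrl.get_image('wrist')['pixels']
r=lambda i:cv2.resize(i,(400,300),interpolation=cv2.INTER_CUBIC)
z=np.vstack([np.hstack([r(a['pixels'][115:205,215:335]),r(b['pixels'][110:260,160:360])]),np.hstack([r(w),r(w[0:240,96:416])])])
cv2.imwrite('pics/m2.png',z)
E
```

```text
gap 0.49891781906280763 49.98895352706313 [-0.60272041 -0.47833895  5.75865747] [0.43399822 0.02408925 0.07868738]
[ 0.54670854 -0.1240364   0.19899596] 0.5070686541827256 [ 0.11932777  0.15745771 -1.16513262]
7.2667 [ 0.5475995  -0.12450173  0.08272099] [ 0.50564895 -0.39688381 -0.66080161]
```

View pics/m2.png

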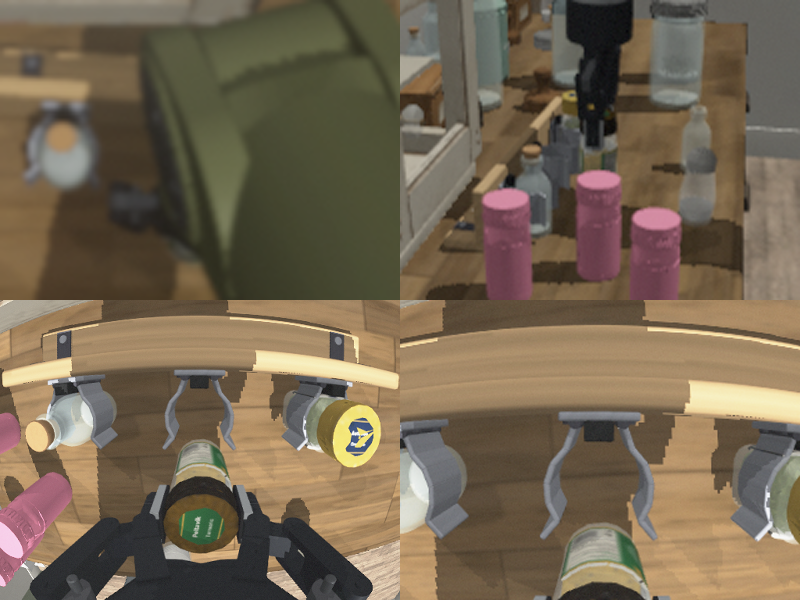

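Jar is upright and held. In the wrist panel the clip tips (166 and 234) are centred on the jar axis (201), so I can press it in.

```bash
python3 - <<'E'
from h import *
S=np.array([.599,-.1275]); yaw=-.056; xv=np.array([np.cos(yaw),np.sin(yaw)])
ctrl.line_to([*(S-.03*xv),.080],vel=.08)
for d in np.arange(-.026,.0081,.002):
    ctrl.line_to([*(S+d*xv),.080],vel=.05)
    t=ctrl.get_tcp_pos(); F=ctrl.get_force(); fx=F[:2]@xv
    print(round(d,3),np.round((t[:2]-S)@xv,4),np.round(F,1),round(ctrl.get_finger_gap(),3))
    if d>-.008 and fx<-14: break
print(ctrl.get_time())
w=ctrl.get_image('wrist')['pixels']; s=snap('side','side3')['pixels']
r=lambda i:cv2.resize(i,(400,300),interpolation=cv2.INTER_CUBIC)
cv2.imwrite('pics/m3.png',np.hstack([r(w),r(s[110:260,160:360])]))
E
```

```text
-0.026 -0.0266 [-1.1  0.3 -1.5] 0.505
-0.024 -0.0247 [-4.8  0.5 -1.6] 0.501
-0.022 -0.0219 [-3.   0.7 -1.5] 0.501
-0.02 -0.0197 [-2.2 -0.6 -1. ] 0.503
-0.018 -0.0178 [-2.5  0.4 -1.8] 0.505
-0.016 -0.0153 [-1.2  1.2 -1.9] 0.5
-0.014 -0.0136 [-1.6  1.  -0.9] 0.504
-0.012 -0.0118 [-1.4  0.5 -0.5] 0.504
-0.01 -0.0098 [-2.   0.  -1.9] 0.506
-0.008 -0.0075 [ 0.1  0.3 -1.4] 0.502
-0.006 -0.0056 [-0.   0.4 -1. ] 0.502
-0.004 -0.0036 [ 0.   1.2 -0.7] 0.504
-0.002 -0.0018 [-0.6  0.8 -0.9] 0.502
-0.0 -0.0009 [-4.5  1.1  1.7] 0.502
0.002 -0.0003 [-9.6  1.9  6.4] 0.502
0.004 -0.0 [-15.5   1.5  11.3] 0.507
11.8417
```

View pics/m3.png

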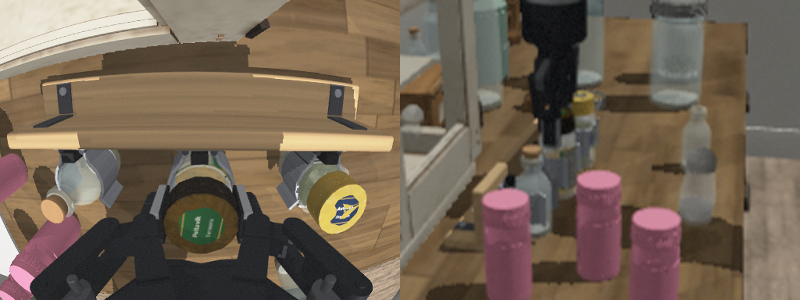

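The jar stopped on the pad at the expected seat (-0.5 mm) with rising force. The wrist view shows it inside the leaves. I'll relax, release, retreat and check.

```bash
python3 - <<'E'
from h import *
S=np.array([.599,-.1275]); yaw=-.056; xv=np.array([np.cos(yaw),np.sin(yaw)])
ctrl.line_to([*(S+.000*xv),.079],vel=.05); print(ctrl.get_force())
ctrl.set_gripper(.78); print(ctrl.get_force(),ctrl.get_finger_gap())
ctrl.line_to([*S,.20],vel=.12)
w=ctrl.get_image('wrist')['pixels']
ctrl.move_pose([.45,-.25,.3],[np.pi,0,yaw])
print(ctrl.get_time(),ctrl.get_force())
a=snap('top','top3')['pixels']; s=snap('side','side4')['pixels']
r=lambda i:cv2.resize(i,(400,300),interpolation=cv2.INTER_CUBIC)
cv2.imwrite('pics/m4.png',np.vstack([np.hstack([r(w),r(s[110:260,160:360])]),np.hstack([r(a[115:205,215:335]),r(a[100:280,140:380])])]))
E
```

```text
[-5.62223898  1.90985411  3.38870843]
[ 0.27977262  0.4883478  -0.40647935] 0.779027861203383
14.6333 [-0.12109151  0.23035062 -0.69415103]
```

View pics/m4.png

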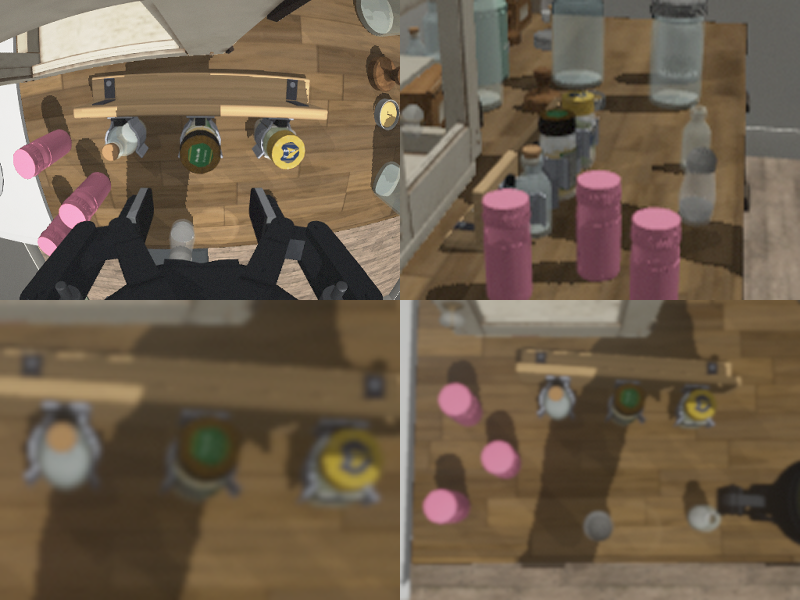

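After release, the jar stands in the clip. Its cap is at about crop (208,447) in the top panel and (160,115) in the side panel. The bystanders haven't moved. I'll check its position, height and tilt numerically.

```bash
python3 - <<'E'
from h import *
c=np.load('pics/top3.npy',allow_pickle=True).item(); s=np.load('pics/side4.npy',allow_pickle=True).item()
S=np.array([.599,-.1275])
for z in(.105,.11,.115): print(z,onz(c,215+208*.3-.35,115+447*.3-.35,z)[:2]-S)
for z in(.105,.11): print('side exp',proj(s,np.r_[S,z]),proj(s,np.r_[S,z-.105]))
a=cv2.imread('pics/side4.png')[140:240,190:290]; cv2.imwrite('pics/z4.png',cv2.resize(a,(600,600),interpolation=cv2.INTER_CUBIC))
E
```

```text
0.105 [-0.20106829  0.00331789]
0.11 [-0.20079849  0.00375809]
0.115 [-0.20052869  0.00419829]
side exp (np.float64(237.86125497122273), np.float64(166.28987127702715)) (np.float64(238.53377886319845), np.float64(206.25292960413185))
side exp (np.float64(237.8277809617824), np.float64(164.30076158491528)) (np.float64(238.5030167039166), np.float64(204.4249648577221))
```

View pics/z4.png

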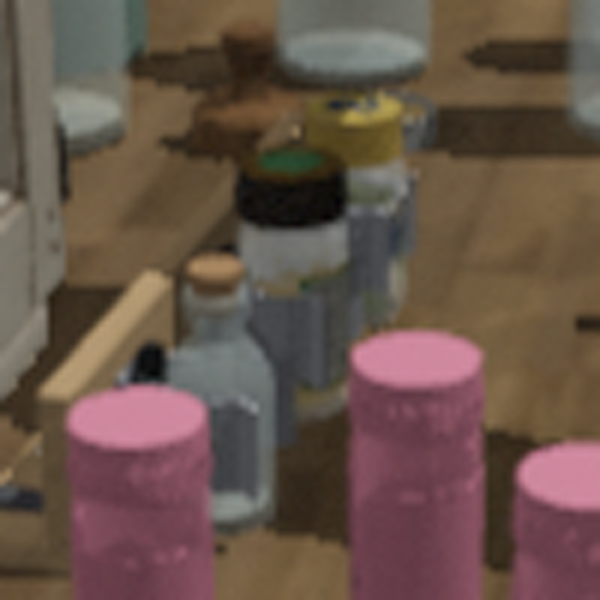

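The top view puts the cap within about 2–3 mm of the seat (correcting for the lower panel's 300-row offset in my pixel). The side view shows the cap top at (238.7,166.7) against an expected (237.9,166.3). So the jar is upright and standing on the worktop.

```bash
python3 -c "
from bench import ctrl
print(ctrl.hand_in())"
```

```text
the job is handed in; nothing more can be done
None
```

The jar is snapped into the empty middle clip, upright, released and about 2–3 mm from the seat by camera; the shaker and bottle look unmoved, and I handed in at about 14.7 s with no verdict returned.

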